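# Fetch the filters from behind the solvent bottles

## Robot

A 6-joint arm with a two-finger parallel gripper is mounted at the origin on the work surface; the furniture and walls round the work are solid. World frame = base frame: x ahead of the robot, y to its left, z up, the work surface at z = 0. Lengths are in m, angles in rad, forces in N, time in s.
With the tool pointing down it reaches from about 0.25 to 0.775 m from the base axis. Payload 4 kg.
Tool frame: the origin (TCP) lies midway between the tips of the shut fingers; the grasp point (between the pads) lies 19 mm behind it; z points along the fingers, y is the direction in which the jaws open and shut (so a half turn about z gives the same grasp; the last joint's range is limited). The gripper opens to 94 mm and grips with 3 to 60 N. Pads are 16 mm wide; open, the fingers measure 119 mm over their backs; the gripper's body (75 mm by 177 mm) begins 78 mm behind the grasp point.
Start: joints at [-1.209, 0.087, 1.371, -0, 1.684, -0.103], TCP at [0.247, -0.492, 0.206] pointing down, gripper open.
Joint ranges: [-3.1, 3.1], [-0.76, 2.03], [0.27, 2.55], [-1.08, 4.22], [0.17, 2.65], [-2.57, 2.57]. Speed limits (rad/s): [2.79, 2.79, 3.14, 3.14, 3.14, 3.14].

## Interface

Orientations are given as [roll, pitch, yaw] about the fixed x, y, z axes, in that order (R = Rz(yaw) Ry(pitch) Rx(roll)).
In Python, from bench import robot, cams gives the robot as it stands.
- The arm moves only by the tool step_arm, never from a script. Its argument "plan" is a list that holds one entry, the list of rows, each a list of 5 numbers: the shift along the world's x, y, z in mm, then the turn about the world's z in rad, then the opening in per cent of the stroke, from 0 (shut) to 100 (fully open). In form: [[[tx, ty, tz, turn, fingers], ...]]. A call has 1 to 8 rows; each row is the pose to reach, as a shift and turn from the pose commanded when the call began; what a row does not reach only later rows make up. A row lasts 1/12 s, in which the tool goes at most 41.7 mm and 7.16 degrees, less where a joint would pass 70% of its speed; a pose out of reach is approached as far as the arm can. A call with a gripper value outside its range is refused whole. The fingers move at their own pace and stop on an object; the grip force is fixed at half the most. Time passes only in rows, so rows that repeat a pose let the fingers close. It gives the time, the measured TCP pose, the force and the opening at its end, in the units of the state.
- robot.get_obs(): the state, without advancing time (a new reading comes with each control period).
- cams.snapshot(name): name is "scene" or "top" or "wrist"; returns a dict with "frame" (480x640x3 uint8, red, green, blue), "camera_matrix" (3x3 intrinsics, pixels), "origin" and "attitude" of the camera in the world; the wrist camera has in their place "T_tool_cam" (4x4, takes a point from camera to tool coordinates, whose origin is the TCP and whose axes are the flange's). Camera axes: x right, y down, z forward; pixel columns grow to the right and rows downward; lengths in m; the calibration is good to about 2 mm. A picture is of the moment at which its call begins: read the wrist's pose just before it. There is no depth.
- robot.close_job(): hands the job in, once; it reports no verdict.
The state is a dict: "time": time; "joint_positions": joint angles; "qvel": joint speeds; "joint_torque": joint torques, N m; "tool_pos": TCP position; "ee_rot": TCP orientation; "wrist_force": force on the tool from outside, world axes, zero at the start; "wrist_torque": the same for the moment, N m; "width": finger opening in m.
Only numpy, scipy, OpenCV 4.12 (cv2) and the standard library are available. Lean on these libraries where they do the work, as an engineer would, in place of code of your own. Each camera call takes 0.05 s, during which the arm holds its last target. There are 200 camera calls.

## Task

The yellow-lidded tub of filters is wanted at the green filtration block, but it stands at the back of the grey solvent caddy, behind and between two of the three bottles. Stand those two bottles upright on the white tray, set the tub down in the round recess of the block, and then return each of the two bottles to the very well it came from, because each well belongs to one solvent line. Leave the third bottle and the beaker where they are.

Things in the scene. Friction and masses are not known exactly. Their poses are not given: they have to be found in the camera images.
- bottle_blue: clear lab bottle with a light blue screw cap and a white label; 69 mm across, 141 mm high, about 0.4 kg; the cap, 47 mm across, takes up the top 24 mm: grip there from above. Origin: centre of the underside, z up. At the start it stands in any one of the caddy's three wells.
- bottle_grey: clear lab bottle with a grey screw cap and a white label; 69 mm across, 141 mm high, about 0.4 kg; the cap, 47 mm across, takes up the top 24 mm: grip there from above. Origin: centre of the underside, z up. At the start it stands in any one of the caddy's three wells.
- bottle_red: clear lab bottle with a red screw cap and a white label; 69 mm across, 141 mm high, about 0.4 kg; the cap, 47 mm across, takes up the top 24 mm: grip there from above. Origin: centre of the underside, z up. At the start it stands in any one of the caddy's three wells.
- filter_tub: white tub with yellow lid, 58 mm high, 0.05 kg; wall 60 mm across up to 45 mm, lid 65 mm across above (grip it from above, fingers along the caddy's y). Origin: centre of underside, z up. It stands in one of the caddy's two bays against the rear wall, hemmed in by a bottle on either side (7 mm gaps): both its sides are free for the fingers only when both are gone.
- beaker: small open glass beaker, 64 mm across, 70 mm high, standing loose in the caddy's other rear bay; stays there. Origin: centre of the underside.
- caddy: grey caddy, fixed, 121 (x) x 366 (y) mm, floor 8 mm high; all stands on it. Origin: centre of underside; x to its back. Front: three round wells, centres x -12, y -132, 0, 132 mm: collars 80 mm inside (bottle has 5 mm play all round), rim 26 mm above the bench. Two bays behind, centres x 22, y -66 and 66 mm, up against a rear wall (x 56 mm, 66 mm high, flanged back to x 80). End handles 51 mm high
- tray: empty white plastic tray, fixed, 155 mm (its x) by 290 mm (its y); flat floor 124 by 262 mm, 3 mm above the bench; rim 24 mm high. Origin: centre of the underside. Room for two bottles along its y, for instance 70 mm to either side of the centre.
- filter_block: green block, fixed, 136 (x) x 92 (y) x 26 mm high, with a round recess 74 mm across, 12 mm deep (its floor 14 mm above the bench), and four vials up to 46 mm high in a row 62 mm in +x from the recess axis: grip the tub across the block's y. Origin: on the recess axis at bench level. It stands left or right of the vortex mixer; a blue vial rack stands on the other side.

How it is judged:
By the outcome, as a careful person would: the job done as asked, in the order asked, and still so for the second after the job is handed in, with the robot touching nothing.
It also fails if it takes over 120 s, if anything falls off the work surface, if the arm or the gripper's body presses on something with over 40 N, if the wrist force passes 120 N, or if a joint passes its speed limit or range.

## Working session

There is one attempt and no reset: what is moved stays moved. The work goes in short steps, Python scripts to look and compute and a tool call to move; the robot and the scene stay as the last step left them, time stands still between calls to the robot, and variables do not carry over. Pictures are saved under pics/ and viewed, about 12 in all and at most 16, crops included, and the job is handed in when it is done.

Besides the shell and the picture viewer there is one more tool, called after ">>>" in YAML: its name, and indented under it one key for each argument. step_arm: Moves the arm, as the interface text tells. Its arguments: {"type":"object","properties":{"plan":{"type":"array"}},"required":["plan"]}

```bash
mkdir -p pics; ls; cat > h.py <<'E'
import numpy as np, cv2
from bench import robot, cams
def snap(n, f):
    o=robot.get_obs(); s=cams.snapshot(n); cv2.imwrite(f'pics/{f}.png', s['frame'][:,:,::-1]); np.save(f'pics/{f}.npy', np.array([s,o],dtype=object), allow_pickle=True); return s
def load(f): return np.load(f'pics/{f}.npy',allow_pickle=True)
E
python3 - <<'E'
from h import *
o=robot.get_obs(); print(o)
for n in ['scene','top','wrist']:
    s=snap(n,n+'0'); print({k:v for k,v in s.items() if k!='frame'})
E
```

```text
pics
{'time': 0.0, 'joint_positions': array([-1.20905774e+00,  8.79796458e-02,  1.37224083e+00,  1.71643536e-05,
        1.68359908e+00, -1.03127006e-01]), 'qvel': array([-0.00150296, -0.00190297, -0.00107031, -0.00034131, -0.00076257,
        0.00056695]), 'joint_torque': array([-1.07727003e-03, -3.40186930e+01, -3.02427685e+01,  7.16688344e-02,
        3.30369116e-02, -1.65475385e-04]), 'tool_pos': array([ 0.24636038, -0.4911282 ,  0.20429752]), 'ee_rot': array([-3.13937933e+00, -2.46216326e-04,  4.64867236e-01]), 'wrist_force': array([-0.14980316,  0.15117044,  0.50884144]), 'wrist_torque': array([ 0.00253529,  0.02719281, -0.00215013]), 'width': 0.0937801432400312}
{'camera_matrix': array([[459.52315366,   0.        , 314.97847252],
       [  0.        , 459.52315366, 238.1001999 ],
       [  0.        ,   0.        ,   1.        ]]), 'origin': array([0.61706993, 0.40116276, 0.78717624]), 'attitude': array([-2.63193996, -0.00781292,  3.01100366])}
{'camera_matrix': array([[516.2645457 ,   0.        , 321.11446731],
       [  0.        , 516.2645457 , 240.35961785],
       [  0.        ,   0.        ,   1.        ]]), 'origin': array([0.39377882, 0.00180815, 1.02492126]), 'attitude': array([-2.95504269, -0.00657013, -1.5657216 ])}
{'camera_matrix': array([[353.06204967,   0.        , 319.57418788],
       [  0.        , 353.06204967, 240.13142198],
       [  0.        ,   0.        ,   1.        ]]), 'T_tool_cam': array([[ 1.93150513e-04, -9.60973854e-01, -2.76639142e-01,
         8.24078128e-02],
       [ 9.99999980e-01,  1.73093807e-04,  9.69200740e-05,
        -1.71238685e-04],
       [-4.52531347e-05, -2.76639155e-01,  9.60973868e-01,
        -1.78951159e-01],
       [ 0.00000000e+00,  0.00000000e+00,  0.00000000e+00,
         1.00000000e+00]])}
```

View pics/scene0.png

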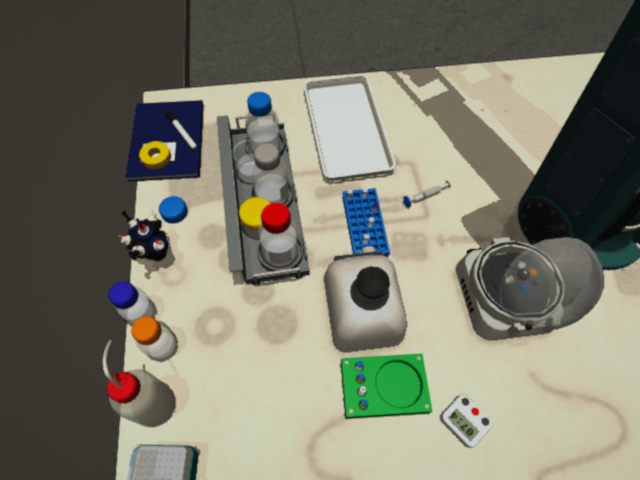

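View pics/top0.png

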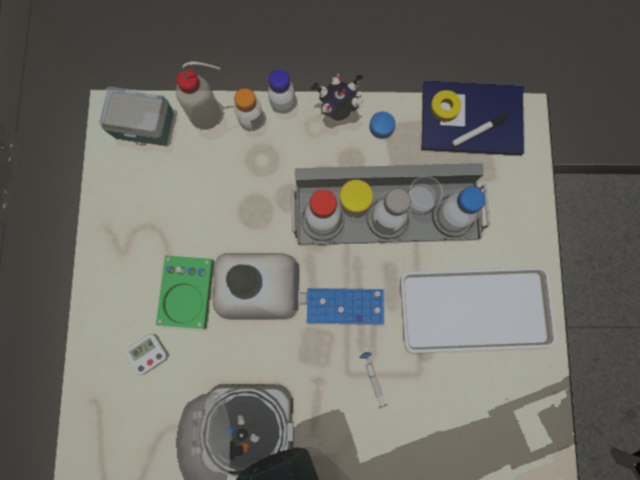

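Top view: red cap (323,204), yellow tub (357,197), grey cap (397,203), beaker (425,195), blue cap (471,200), tray (476,310), block recess (183,303). So the tub sits between red and grey, and blue stays.

```bash
cat >> h.py <<'E'
from scipy.spatial.transform import Rotation as Ro
def ray(s,uv,o=None):
    K=np.array(s['camera_matrix']); d=np.linalg.inv(K)@np.array([uv[0],uv[1],1.])
    if 'origin' in s: R=Ro.from_euler('xyz',s['attitude']).as_matrix(); c=s['origin']
    else:
        T=np.eye(4);T[:3,:3]=Ro.from_euler('xyz',o['ee_rot']).as_matrix();T[:3,3]=o['tool_pos'];T=T@s['T_tool_cam'];R=T[:3,:3];c=T[:3,3]
    return c,R@d
def at(s,uv,z,o=None):
    c,d=ray(s,uv,o); return c+d*(z-c[2])/d[2]
def proj(s,p,o=None):
    K=np.array(s['camera_matrix'])
    if 'origin' in s: R=Ro.from_euler('xyz',s['attitude']).as_matrix(); c=s['origin']
    else:
        T=np.eye(4);T[:3,:3]=Ro.from_euler('xyz',o['ee_rot']).as_matrix();T[:3,3]=o['tool_pos'];T=T@s['T_tool_cam'];R=T[:3,:3];c=T[:3,3]
    q=K@(R.T@(np.array(p)-c)); return q[:2]/q[2]
E
python3 - <<'E'
from h import *
f=cv2.imread('pics/top0.png')
cv2.imwrite('pics/c1.png',cv2.resize(f[150:360,150:560],(800,410),interpolation=cv2.INTER_CUBIC))
f=cv2.imread('pics/scene0.png')
cv2.imwrite('pics/c2.png',cv2.resize(f[60:300,210:410],(500,600),interpolation=cv2.INTER_CUBIC))
for n in ['top','scene']:
    s,o=load(n+'0'); h=cv2.cvtColor(s['frame'],cv2.COLOR_RGB2HSV)
    for nm,lo,hi,z in [('red',(0,150,60),(8,255,255),.149),('red2',(172,150,60),(180,255,255),.149),('yel',(22,140,80),(35,255,255),.066),('blue',(100,120,60),(112,255,255),.149),('green',(50,120,60),(75,255,255),.026)]:
        m=cv2.inRange(h,lo,hi); k,l,st,c=cv2.connectedComponentsWithStats(m)
        for i in range(1,k):
            if st[i,4]>150: print(n,nm,st[i],c[i].round(1),at(s,c[i],z).round(4))
s,o=load('top0')
for nm,uv,z in [('caddyFL',(299,245),0.0),('wallBL',(297,167),.066),('wallBR',(482,165),.066)]: print(nm,at(s,uv,z).round(4))
E
```

```text
top red [177  70  21  20 200] [187.5  80.3] [0.8557 0.2431 0.149 ]
top red [310 190  26  25 512] [322.8 202.3] [ 0.627  -0.0057  0.149 ]
top yel [431  91  30  29 554] [445.5 104.5] [ 0.8518 -0.2499  0.066 ]
top yel [340 179  33  33 851] [355.9 195.5] [ 0.6631 -0.07    0.066 ]
top blue [371 112  24  23 433] [382.3 123.3] [ 0.775  -0.1125  0.149 ]
top blue [459 187  26  25 484] [471.8 198.7] [ 0.6353 -0.2674  0.149 ]
top blue [ 307  289   76   35 2304] [343.8 305.8] [ 0.447 -0.042  0.149]
top green [ 158  257   52   70 2513] [184.8 293.4] [0.4767 0.2585 0.026 ]
scene red [262 203  28  30 674] [275.7 217. ] [0.6242 0.001  0.149 ]
scene red2 [107 373  32  29 609] [123.4 387.5] [0.8507 0.2435 0.149 ]
scene yel [139 141  31  26 523] [153.8 153.3] [ 0.8532 -0.2307  0.066 ]
scene yel [239 197  31  32 644] [252.1 211.5] [ 0.6674 -0.0686  0.066 ]
scene blue [248  92  23  24 415] [258.8 102.6] [ 0.6333 -0.258   0.149 ]
scene blue [ 343  189   47   67 1912] [364.9 221.3] [0.481  0.0273 0.149 ]
scene blue [159 196  28  27 546] [172.4 208.7] [ 0.7912 -0.0363  0.149 ]
scene green [ 341  354   91   64 4627] [386.1 385.6] [0.4775 0.2645 0.026 ]
caddyFL [0.5775 0.0406 0.    ]
wallBL [0.7195 0.044  0.066 ]
wallBR [ 0.7262 -0.3162  0.066 ]
```

View pics/c1.png

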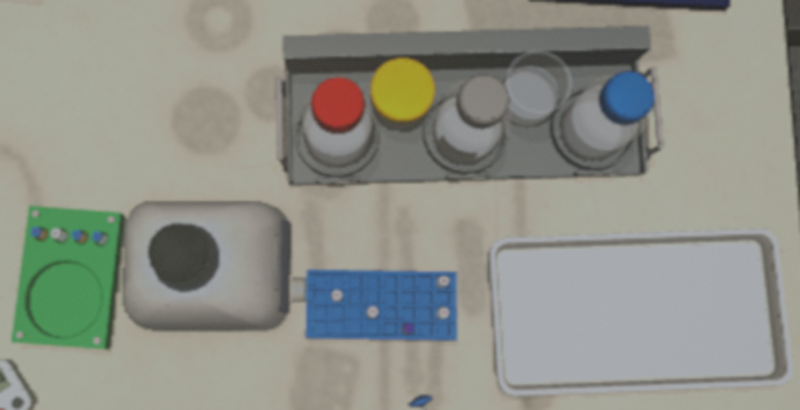

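View pics/c2.png

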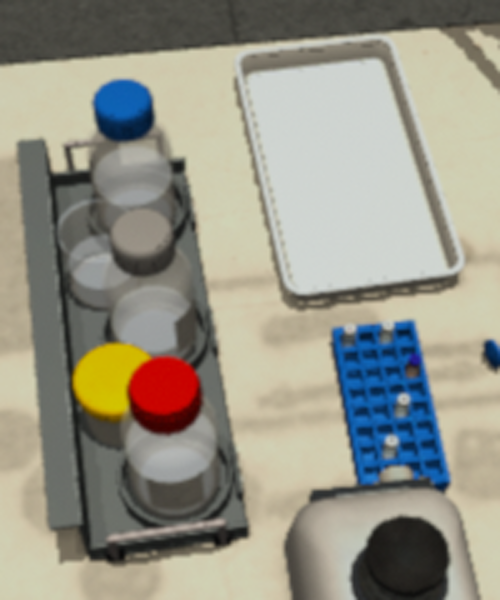

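Crops: the caddy runs from wall corner (297,167) to (482,165), and the tray's rim corners are clear. The block is left of the mixer with its vials at the back. Next I'll work out the tray, block and mixer positions while moving the wrist camera over the caddy.

```bash
python3 - <<'E'
from h import *
t,_=load('top0'); c,_=load('scene0')
T=lambda u,v,z: at(t,(u/1.951+150,v/1.951+150),z).round(4)
print('tray',[T(*p,.024)[:2] for p in [(491,240),(775,233),(787,383),(503,393)]], np.mean([T(*p,.024) for p in [(491,240),(775,233),(787,383),(503,393)]],0))
print('block',[T(*p,.026)[:2] for p in [(31,207),(122,212),(109,348),(14,342)]],'recess',T(65,298,.026))
print('recess scene',at(c,(398.5,384),.026))
def tri(a,b):
    (p,d),(q,e)=ray(t,a),ray(c,b); r=np.linalg.lstsq(np.c_[d,-e],q-p,rcond=None)[0]; return (p+d*r[0]).round(3),(q+e*r[1]).round(3)
print('knob',tri((244,281),(373,283)))
print('redtop',tri((323,202),(276,214))) 
print('grey',tri((397.5,200.5),(266.5,155)))
E
```

```text
tray [array([ 0.5189, -0.1614]), array([ 0.5276, -0.4468]), array([ 0.3801, -0.4473]), array([ 0.3692, -0.1695])] [ 0.44895 -0.30625  0.024  ]
block [array([0.5491, 0.2993]), array([0.5446, 0.2081]), array([0.4104, 0.2149]), array([0.4156, 0.3078])] recess [0.4587 0.2604 0.026 ]
recess scene [0.45717175 0.2645449  0.026     ]
knob (array([0.489, 0.129, 0.137]), array([0.486, 0.131, 0.137]))
redtop (array([ 0.627, -0.006,  0.151]), array([ 0.623, -0.004,  0.149]))
grey (array([ 0.633, -0.138,  0.142]), array([ 0.629, -0.136,  0.141]))
```

>>> step_arm:
  plan:
    - [[0,0,96,0,100],[40,40,96,-0.11,100],[354,420,96,-0.22,100],[354,420,96,-0.33,100],[354,420,96,-0.445,100],[354,420,96,-0.445,100],[354,420,96,-0.445,100],[354,420,96,-0.445,100]]

```text
time: 0.82
tool_pos: [0.4268, -0.2791, 0.288]
ee_rot: [-3.142, 0.0, 0.019]
wrist_force: [0.7, -0.3, -0.0]
width: 0.094
```

>>> step_arm:
  plan:
    - [[173,209,0,0,100],[173,209,0,0,100],[173,209,0,0,100],[173,209,0,0,100],[173,209,0,0,100],[173,209,0,0,100],[173,209,0,0,100],[173,209,0,0,100]]

```text
time: 1.48
tool_pos: [0.6009, -0.0676, 0.2862]
ee_rot: [-3.139, 0.002, 0.026]
wrist_force: [-0.1, -0.9, -1.4]
width: 0.0938
```

```bash
python3 - <<'E'
from h import *
s=snap('wrist','w1'); s,o=load('w1'); print(o['tool_pos'],o['ee_rot'],o['qvel'].round(3))
for n,p in [('red',(.625,-.005,.149)),('grey',(.63,-.137,.149)),('tub',(.664,-.07,.066))]: print(n,proj(s,p,o))
E
```

```text
[ 0.60091418 -0.06764968  0.28619195] [-3.13948482e+00  1.92657227e-03  2.60300681e-02] [-0.065 -0.037  0.033 -0.052  0.019 -0.04 ]
red [252.29976058 203.13045215]
grey [398.46380302 201.50152953]
tub [324.4018891  156.22487919]
```

View pics/w1.png

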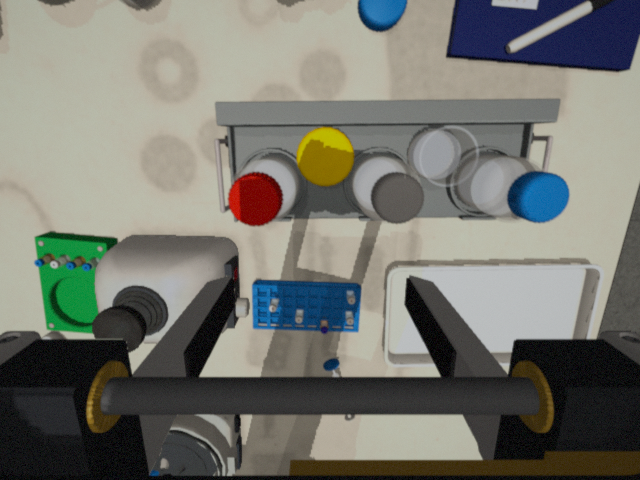

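Wrist view: red cap (256,197), tub lid (325,156), grey cap (397,196), wall flange from (217,101) to (558,99).

```bash
python3 - <<'E'
from h import *
snap('wrist','w2'); s,o=load('w2'); print(o['tool_pos'],o['ee_rot'],o['qvel'].round(3))
h=cv2.cvtColor(s['frame'],cv2.COLOR_RGB2HSV); 
for nm,lo,hi,z,r in [('red',(0,150,50),(8,255,255),.149,.0235),('yel',(22,140,60),(35,255,255),.066,.0325),('blue',(98,120,60),(112,255,255),.149,.0235)]:
    k,l,st,c=cv2.connectedComponentsWithStats(cv2.inRange(h,lo,hi))
    for i in range(1,k):
        if st[i,4]>800 and st[i,1]>100 and st[i,1]<240:
            x,y,w,hh=st[i,:4]; print(nm,st[i],at(s,(x+w/2-.5,y+hh/2-.5),z,o).round(4), 'diam',at(s,(x,200),z,o)[1]-at(s,(x+w,200),z,o)[1])
print('grey',at(s,(397,197.5),.149,o))
for uv,z in [((217,101),.066),((558,99),.066),((217,124),.066),((558,122),.066)]: print(at(s,uv,z,o).round(4))
f=s['frame'][85:230,205:580,::-1]; cv2.imwrite('pics/c3.png',cv2.resize(f,None,fx=2.1,fy=2.1,interpolation=cv2.INTER_CUBIC))
E
```

```text
[ 0.59974348 -0.06984881  0.28663984] [-3.14113024e+00  2.46532283e-03  2.36206198e-02] [-0.052 -0.034  0.018 -0.02   0.007 -0.009]
red [ 226  171   53   53 2008] [ 0.6294 -0.0073  0.149 ] diam 0.047874378537385354
yel [ 294  125   58   60 2706] [ 0.6645 -0.0706  0.066 ] diam 0.06612035808712009
blue [ 505  169   61   51 2396] [ 0.6382 -0.2617  0.149 ] diam 0.055052862685367354
grey [ 0.63210088 -0.13798595  0.149     ]
[0.7168 0.0424 0.066 ]
[ 0.7274 -0.3175  0.066 ]
[0.6937 0.0437 0.066 ]
[ 0.7044 -0.3224  0.066 ]
```

View pics/c3.png

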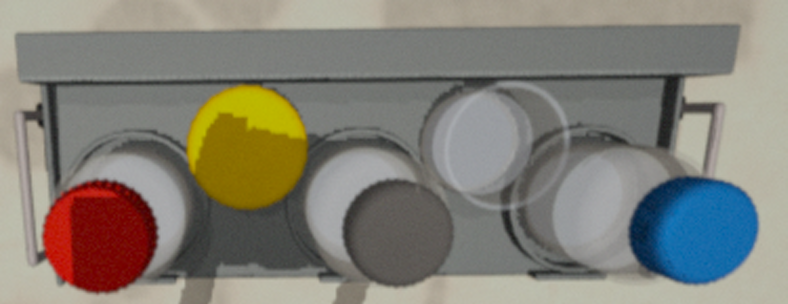

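Caddy yaw ≈ 0.027. Wells computed from the caddy (0.630,-0.140) and (0.627,-0.008) agree with the caps within 2–3 mm. Going for grey first.

>>> step_arm:
  plan:
    - [[16,-34,0,0,100],[31,-68,0,0,100],[31,-68,-30,0,100],[31,-68,-60,0,100],[31,-68,-90,0,100],[31,-68,-110,0,100],[31,-68,-120,0,100],[31,-68,-120,0,100]]

```text
time: 2.25
tool_pos: [0.6277, -0.1408, 0.1649]
ee_rot: [-3.14, 0.006, 0.018]
wrist_force: [-0.4, 0.9, -0.5]
width: 0.094
```

>>> step_arm:
  plan:
    - [[3,2,-15,0,100],[3,2,-30,0,100],[3,2,-42,0,100],[3,2,-42,0,100],[3,2,-42,0,0],[3,2,-42,0,0],[3,2,-42,0,0],[3,2,-42,0,0]]

```text
time: 2.92
tool_pos: [0.6337, -0.1381, 0.1276]
ee_rot: [3.141, -0.002, 0.02]
wrist_force: [0.2, -0.3, -1.7]
width: 0.0707
```

>>> step_arm:
  plan:
    - [[0,0,0,0,0],[0,0,0,0,0],[0,0,0,0,0]]

```text
time: 3.17
tool_pos: [0.6332, -0.1379, 0.1264]
ee_rot: [3.141, -0.0, 0.02]
wrist_force: [-0.0, 0.1, 0.4]
width: 0.0507
```

>>> step_arm:
  plan:
    - [[0,0,-5,0,60],[0,0,-5,0,60],[0,0,-5,0,0],[0,0,-5,0,0],[0,0,-5,0,0],[0,0,-5,0,0],[0,0,-5,0,0],[0,0,-5,0,0]]

```text
time: 3.83
tool_pos: [0.6327, -0.1377, 0.1204]
ee_rot: [-3.141, 0.001, 0.02]
wrist_force: [-0.3, 1.1, -4.3]
width: 0.0484
```

>>> step_arm:
  plan:
    - [[0,0,0,0,0],[0,0,4,0,0],[0,0,10,0,0],[0,0,20,0,0],[0,0,30,0,0],[0,0,30,0,0]]

```text
time: 4.33
tool_pos: [0.6348, -0.1384, 0.1555]
ee_rot: [3.139, -0.006, 0.02]
wrist_force: [0.8, 0.8, -3.0]
width: 0.0482
```

Grey is held, with about 4 N of load. The grasp pose in its well was TCP (0.6327,-0.1377,0.1204). Carrying it to the far tray spot.

>>> step_arm:
  plan:
    - [[0,0,25,0,0],[0,0,50,0,0],[0,0,75,0,0],[0,0,85,0,0],[-20,-10,85,0,0],[-45,-35,85,0,0],[-68,-62,85,0,0],[-88,-88,85,0,0]]

```text
time: 5.0
tool_pos: [0.5437, -0.2264, 0.236]
ee_rot: [3.141, 0.0, 0.021]
wrist_force: [1.0, -0.4, -4.2]
width: 0.0481
```

>>> step_arm:
  plan:
    - [[-18,-25,0,0,0],[-36,-50,0,0,0],[-54,-75,0,0,0],[-72,-100,0,0,0],[-86,-125,0,0,0],[-94,-143,0,0,0],[-96,-149,0,0,0],[-96,-149,0,0,0]]

```text
time: 5.67
tool_pos: [0.4482, -0.3761, 0.2356]
ee_rot: [-3.141, 0.0, 0.017]
wrist_force: [0.4, 0.4, -2.8]
width: 0.0479
```

>>> step_arm:
  plan:
    - [[1,0,-25,0,0],[1,0,-50,0,0],[1,0,-75,0,0],[1,0,-95,0,0],[1,0,-107,0,0],[1,0,-113,0,0],[1,0,-115,0,0],[1,0,-115,0,0]]

```text
time: 6.33
tool_pos: [0.4507, -0.3746, 0.1217]
ee_rot: [3.141, -0.001, 0.021]
wrist_force: [-0.4, -0.8, -3.6]
width: 0.0481
```

>>> step_arm:
  plan:
    - [[0,0,0,0,0],[0,0,-1,0,0],[0,0,-2,0,0],[0,0,-3,0,0],[0,0,-3,0,0],[0,0,-3,0,0]]

```text
time: 6.83
tool_pos: [0.45, -0.3749, 0.1182]
ee_rot: [3.141, -0.0, 0.02]
wrist_force: [-0.1, -0.8, -3.2]
width: 0.0479
```

>>> step_arm:
  plan:
    - [[0,0,-1,0,0],[0,0,-2,0,0],[0,0,-3,0,0],[0,0,-3,0,0],[0,0,-3,0,0],[0,0,-3,0,0]]

```text
time: 7.33
tool_pos: [0.4504, -0.375, 0.1157]
ee_rot: [3.141, -0.001, 0.02]
wrist_force: [0.6, 0.4, -0.9]
width: 0.0482
```

Load has come off at the expected height. Releasing and going up.

>>> step_arm:
  plan:
    - [[0,0,0,0,60],[0,0,0,0,100],[0,0,0,0,100],[0,0,0,0,100],[0,0,0,0,100],[0,0,20,0,100],[0,0,60,0,100],[0,0,100,0,100]]

```text
time: 8.0
tool_pos: [0.449, -0.3739, 0.2139]
ee_rot: [-3.138, 0.004, 0.02]
wrist_force: [0.2, -0.6, -0.6]
width: 0.0939
```

>>> step_arm:
  plan:
    - [[40,90,30,0,100],[178,369,30,0,100],[178,369,30,0,100],[178,369,30,0,100],[178,369,30,0,100],[178,369,30,0,100],[178,369,30,0,100],[178,369,30,0,100]]

```text
time: 8.67
tool_pos: [0.5942, -0.0746, 0.2417]
ee_rot: [3.141, -0.001, 0.02]
wrist_force: [0.7, 0.4, -0.1]
width: 0.0938
```

Target red at (0.628,-0.0065).

>>> step_arm:
  plan:
    - [[17,34,0,0,100],[34,68,0,0,100],[34,68,-30,0,100],[34,68,-60,0,100],[34,68,-70,0,100],[34,68,-70,0,100],[34,68,-70,0,100]]

```text
time: 9.25
tool_pos: [0.6275, -0.0089, 0.1713]
ee_rot: [3.142, 0.001, 0.019]
wrist_force: [-0.2, -0.8, 0.7]
width: 0.0942
```

```bash
python3 - <<'E'
from h import *
snap('top','t2'); s,o=load('t2'); print(o['tool_pos'])
f=s['frame'][150:360,290:570,::-1]; cv2.imwrite('pics/c4.png',cv2.resize(f,None,fx=2.5,fy=2.5,interpolation=cv2.INTER_CUBIC))
E
```

```text
[ 0.62747349 -0.00886921  0.17133423]
```

View pics/c4.png

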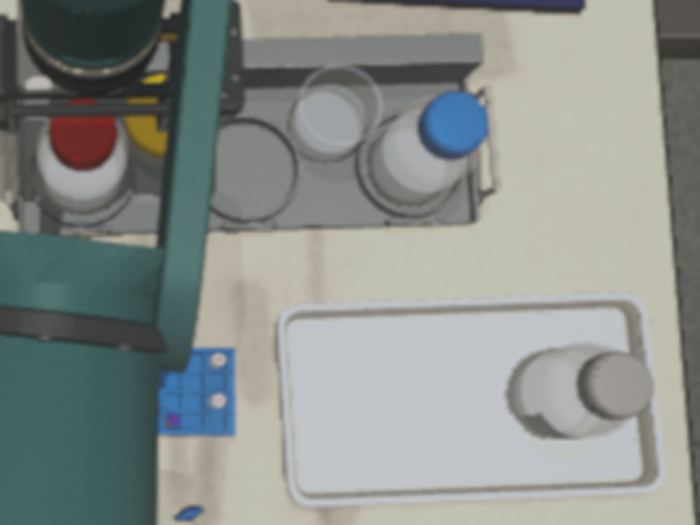

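Grey stands upright on the tray (cap at crop 616,385). The empty middle well shows at crop (251,170). Gripping red.

>>> step_arm:
  plan:
    - [[1,2,-15,0,100],[1,2,-30,0,100],[1,2,-45,0,100],[1,2,-51,0,100],[1,2,-51,0,100],[1,2,-51,0,60],[1,2,-51,0,60],[1,2,-51,0,60]]

```text
time: 9.97
tool_pos: [0.6297, -0.0067, 0.1223]
ee_rot: [3.141, -0.003, 0.02]
wrist_force: [0.5, 0.3, 0.7]
width: 0.0777
```

>>> step_arm:
  plan:
    - [[0,0,0,0,30],[0,0,0,0,0],[0,0,0,0,0],[0,0,0,0,0],[0,0,0,0,0],[0,0,0,0,0],[0,0,0,0,0]]

```text
time: 10.55
tool_pos: [0.6287, -0.0062, 0.1204]
ee_rot: [-3.141, 0.0, 0.02]
wrist_force: [-0.4, 1.1, 0.4]
width: 0.0489
```

```bash
python3 - <<'E'
from h import *
s,o=load('t2'); print('midwell',at(s,(290+251/2.5,150+170/2.5),.026)); print('greycap',at(s,(290+616/2.5,150+384/2.5),.144))
E
```

```text
midwell [ 0.62843964 -0.14124866  0.026     ]
greycap [ 0.45286482 -0.37008671  0.144     ]
```

>>> step_arm:
  plan:
    - [[0,0,0,0,0],[0,0,0,0,0],[0,0,0,0,0],[0,0,4,0,0],[0,0,10,0,0],[0,0,20,0,0],[0,0,40,0,0],[0,0,60,0,0]]

```text
time: 11.22
tool_pos: [0.6278, -0.0066, 0.1798]
ee_rot: [3.142, 0.004, 0.02]
wrist_force: [-0.2, 0.1, -4.7]
width: 0.0486
```

>>> step_arm:
  plan:
    - [[0,0,25,0,0],[0,0,45,0,0],[0,0,55,0,0],[-10,-15,55,0,0],[-28,-38,55,0,0],[-46,-61,55,0,0],[-64,-84,55,0,0],[-82,-107,55,0,0]]

```text
time: 11.88
tool_pos: [0.5455, -0.1143, 0.2348]
ee_rot: [3.142, 0.001, 0.02]
wrist_force: [0.8, -1.1, -6.2]
width: 0.0483
```

>>> step_arm:
  plan:
    - [[-18,-22,0,0,0],[-36,-44,0,0,0],[-54,-66,0,0,0],[-72,-88,0,0,0],[-88,-108,0,0,0],[-97,-119,0,0,0],[-99,-122,0,0,0],[-99,-122,0,0,0]]

```text
time: 12.55
tool_pos: [0.4471, -0.236, 0.2352]
ee_rot: [-3.141, 0.0, 0.018]
wrist_force: [0.6, 0.6, -4.2]
width: 0.0486
```

>>> step_arm:
  plan:
    - [[0,0,-25,0,0],[0,0,-50,0,0],[0,0,-75,0,0],[0,0,-95,0,0],[0,0,-107,0,0],[0,0,-113,0,0],[0,0,-115,0,0],[0,0,-116,0,0]]

```text
time: 13.22
tool_pos: [0.4485, -0.2354, 0.12]
ee_rot: [3.141, -0.001, 0.021]
wrist_force: [0.7, -0.8, -4.7]
width: 0.0486
```

>>> step_arm:
  plan:
    - [[0,0,-1,0,0],[0,0,-2,0,0],[0,0,-3,0,0],[0,0,-3,0,0],[0,0,-4,0,0],[0,0,-4,0,0],[0,0,-4,0,0]]

```text
time: 13.8
tool_pos: [0.4482, -0.2359, 0.1163]
ee_rot: [3.14, -0.002, 0.02]
wrist_force: [-0.2, -0.3, -0.8]
width: 0.0486
```

>>> step_arm:
  plan:
    - [[0,0,0,0,60],[0,0,0,0,100],[0,0,0,0,100],[0,0,0,0,100],[0,0,0,0,100],[0,0,20,0,100],[0,0,60,0,100],[0,0,100,0,100]]

```text
time: 14.47
tool_pos: [0.4465, -0.2346, 0.2145]
ee_rot: [-3.139, 0.004, 0.02]
wrist_force: [0.4, -0.6, 1.2]
width: 0.0936
```

>>> step_arm:
  plan:
    - [[30,20,20,0,100],[212,165,20,0,100],[212,165,20,0,100],[212,165,20,0,100],[212,165,20,0,100],[212,165,20,0,100],[212,165,20,0,100],[212,165,20,0,100]]

```text
time: 15.13
tool_pos: [0.6624, -0.0663, 0.2331]
ee_rot: [-3.14, 0.001, 0.025]
wrist_force: [-1.2, 0.2, 0.0]
width: 0.0939
```

```bash
python3 - <<'E'
from h import *
snap('wrist','w3'); s,o=load('w3'); print(o['tool_pos'],o['qvel'].round(3))
snap('top','t3')
h=cv2.cvtColor(s['frame'],cv2.COLOR_RGB2HSV)
k,l,st,c=cv2.connectedComponentsWithStats(cv2.inRange(h,(22,140,40),(35,255,255)))
for i in range(1,k):
    if st[i,4]>800: x,y,w,hh=st[i,:4]; print(st[i],at(s,(x+w/2-.5,y+hh/2-.5),.064,o).round(4))
f=np.hstack([s['frame'][:,:400],load('t3')[0]['frame'][130:370,290:580].repeat(2,0).repeat(2,1)[:480,:400]]) 
cv2.imwrite('pics/c5.png',f[:,:,::-1])
E
```

```text
[ 0.66242217 -0.06632186  0.2331245 ] [-0.057 -0.055  0.058 -0.05   0.026 -0.035]
[ 493    0   75   48 2505] [ 0.8452 -0.2437  0.064 ]
[ 294  189   63   64 3105] [ 0.665  -0.0705  0.064 ]
```

View pics/c5.png

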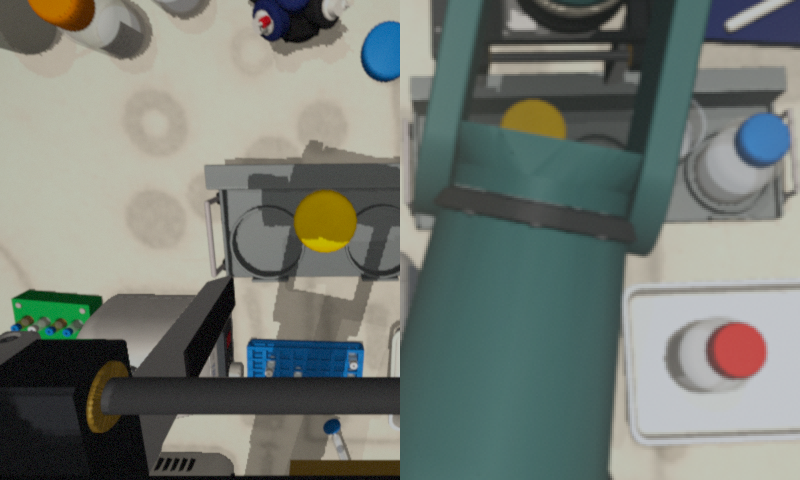

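Both bottles are off and the tub is still at (0.665,-0.0705). Red stands on the tray. Going down to the tub lid.

>>> step_arm:
  plan:
    - [[3,-4,-40,0,100],[3,-4,-80,0,100],[3,-4,-115,0,100],[3,-4,-133,0,100],[3,-4,-133,0,100],[3,-4,-133,0,100],[3,-4,-133,0,100]]

```text
time: 15.82
tool_pos: [0.6635, -0.0757, 0.1053]
ee_rot: [3.14, -0.004, 0.019]
wrist_force: [-0.0, -0.6, 0.0]
width: 0.0937
```

>>> step_arm:
  plan:
    - [[1,4,-20,0,100],[1,4,-40,0,100],[1,4,-55,0,100],[1,4,-64,0,100],[1,4,-64,0,100],[1,4,-64,0,100],[1,4,-64,0,100]]

```text
time: 16.4
tool_pos: [0.6652, -0.0709, 0.0409]
ee_rot: [3.141, -0.004, 0.02]
wrist_force: [0.7, -0.4, 0.6]
width: 0.0938
```

>>> step_arm:
  plan:
    - [[0,0,-1,0,75],[0,0,-1,0,70],[0,0,-1,0,60],[0,0,-1,0,50],[0,0,-1,0,50],[0,0,-1,0,50],[0,0,-1,0,50],[0,0,-1,0,50]]

```text
time: 17.07
tool_pos: [0.6638, -0.0705, 0.0376]
ee_rot: [3.141, -0.0, 0.02]
wrist_force: [-0.1, -0.5, 1.1]
width: 0.0643
```

>>> step_arm:
  plan:
    - [[0,0,0,0,40],[0,0,0,0,40],[0,0,0,0,40]]

```text
time: 17.32
tool_pos: [0.6638, -0.0705, 0.0376]
ee_rot: [3.141, -0.0, 0.02]
wrist_force: [-0.1, 0.6, 2.4]
width: 0.0644
```

Tub gripped: width 64.4 mm, TCP z 0.0376. Lifting and moving towards the block for a closer look.

>>> step_arm:
  plan:
    - [[0,0,5,0,40],[0,0,25,0,40],[0,0,55,0,40],[0,0,85,0,40],[0,0,115,0,40],[0,0,145,0,40],[0,0,168,0,40],[0,0,175,0,40]]

```text
time: 17.98
tool_pos: [0.6654, -0.0707, 0.2182]
ee_rot: [3.14, -0.009, 0.02]
wrist_force: [-0.1, 0.2, 1.3]
width: 0.0642
```

>>> step_arm:
  plan:
    - [[-28,22,0,-0.02,40],[-56,44,0,-0.04,40],[-84,66,0,-0.06,40],[-112,88,0,-0.075,40],[-140,110,0,-0.075,40],[-168,132,0,-0.075,40],[-196,154,0,-0.075,40],[-216,174,0,-0.075,40]]

```text
time: 18.65
tool_pos: [0.4448, 0.1045, 0.211]
ee_rot: [3.141, 0.003, -0.055]
wrist_force: [0.0, 0.8, -0.5]
width: 0.0638
```

>>> step_arm:
  plan:
    - [[-10,15,0,0,40],[-14,26,0,0,40],[-14,26,0,0,40],[-14,26,0,0,40],[-14,26,0,0,40]]

```text
time: 19.07
tool_pos: [0.4337, 0.129, 0.2116]
ee_rot: [3.141, 0.001, -0.056]
wrist_force: [0.1, 0.4, -0.5]
width: 0.064
```

```bash
python3 - <<'E'
from h import *
snap('wrist','w4'); s,o=load('w4'); print(o['tool_pos'],o['ee_rot'],o['qvel'].round(3),o['width'])
print(proj(s,(.458,.262,.026),o))
E
```

```text
[0.43373249 0.12896321 0.21158093] [ 3.14073193e+00  1.15360104e-03 -5.55716270e-02] [-0.015  0.007 -0.01  -0.     0.001  0.001] 0.06401120652762005
[191.6768742  203.38264031]
```

View pics/w4.png

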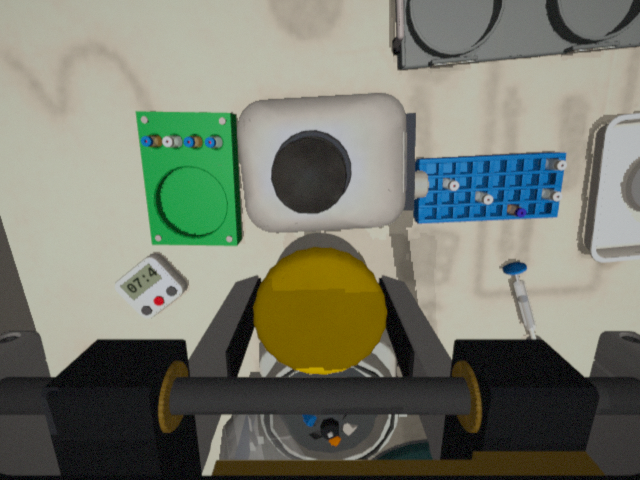

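Tub held. The recess centre is at about (192.5,201.5), within 2 px of my estimate.

```bash
python3 - <<'E'
from h import *
s,o=load('w4'); p=o['tool_pos']
r=at(s,(192.5,201.5),.026,o); print('recess',r)
h=cv2.cvtColor(s['frame'],cv2.COLOR_RGB2HSV)
k,l,st,c=cv2.connectedComponentsWithStats(cv2.inRange(h,(20,140,40),(35,255,255))); i=st[1:,4].argmax()+1; print(st[i])
x,y,w,hh=st[i,:4]; q=at(s,(x+w/2-.5,y+hh/2-.5),p[2]+.028,o); print('tub',q,q-p, 'size',at(s,(x,310),p[2]+.028,o)-at(s,(x+w,310),p[2]+.028,o), at(s,(320,y),p[2]+.028,o)-at(s,(320,y+hh),p[2]+.028,o))
print('move',(r-q)[:2])
E
```

```text
recess [0.45991937 0.26083585 0.026     ]
[  253   247   135   128 13250]
tub [0.43789419 0.12949801 0.23958093] [0.00416171 0.00053479 0.028     ] size [0.00355042 0.06359194 0.        ] [ 0.06689894 -0.00368606  0.        ]
move [0.02202518 0.13133785]
```

>>> step_arm:
  plan:
    - [[4,25,0,0,40],[9,50,0,0,40],[13,75,0,0,40],[18,100,0,0,40],[22,122,0,0,40],[23,132,0,0,40],[23,132,0,0,40],[23,132,0,0,40]]

```text
time: 19.78
tool_pos: [0.4569, 0.2607, 0.2118]
ee_rot: [3.14, 0.001, -0.056]
wrist_force: [0.2, -0.0, -0.4]
width: 0.0638
```

>>> step_arm:
  plan:
    - [[0,0,-25,0,40],[0,0,-50,0,40],[0,0,-75,0,40],[0,0,-100,0,40],[0,0,-120,0,40],[0,0,-132,0,40],[0,0,-135,0,40],[0,0,-135,0,40]]

```text
time: 20.45
tool_pos: [0.4565, 0.2604, 0.0769]
ee_rot: [3.141, 0.001, -0.056]
wrist_force: [0.1, -0.3, -0.6]
width: 0.064
```

>>> step_arm:
  plan:
    - [[0,0,-8,0,40],[0,0,-16,0,40],[0,0,-22,0,40],[0,0,-26,0,40],[0,0,-29,0,40],[0,0,-31,0,40],[0,0,-32,0,40],[0,0,-32,0,40]]

```text
time: 21.12
tool_pos: [0.4567, 0.2616, 0.0452]
ee_rot: [3.141, 0.0, -0.055]
wrist_force: [-0.3, -0.3, -0.0]
width: 0.0643
```

>>> step_arm:
  plan:
    - [[0,0,-1,0,40],[0,0,-1,0,40],[0,0,-1,0,40]]

```text
time: 21.37
tool_pos: [0.4568, 0.2616, 0.0445]
ee_rot: [-3.142, -0.0, -0.055]
wrist_force: [-0.7, 0.6, -0.5]
width: 0.0638
```

It's below rim level with no contact force, so the tub is in the recess. One more mm, then release.

>>> step_arm:
  plan:
    - [[0,0,-1,0,40],[0,0,-1,0,40],[0,0,-1,0,40],[0,0,-1,0,75],[0,0,-1,0,100],[0,0,-1,0,100],[0,0,-1,0,100],[0,0,-1,0,100]]

```text
time: 22.03
tool_pos: [0.4566, 0.2615, 0.0433]
ee_rot: [3.141, 0.0, -0.055]
wrist_force: [0.5, -0.6, 0.1]
width: 0.0923
```

>>> step_arm:
  plan:
    - [[0,0,10,0,100],[0,0,30,0,100],[0,0,70,0,100],[0,0,110,0,100],[0,0,150,0,100],[0,0,190,0,100],[0,-40,190,0.03,100],[0,-80,190,0.075,100]]

```text
time: 22.7
tool_pos: [0.4582, 0.1825, 0.2384]
ee_rot: [-3.14, -0.009, 0.026]
wrist_force: [0.2, -0.7, -0.2]
width: 0.0941
```

```bash
python3 - <<'E'
from h import *
snap('wrist','w5'); s,o=load('w5'); print(o['tool_pos'],o['ee_rot'])
h=cv2.cvtColor(s['frame'],cv2.COLOR_RGB2HSV)
k,l,st,c=cv2.connectedComponentsWithStats(cv2.inRange(h,(20,140,40),(35,255,255))); i=st[1:,4].argmax()+1; print(st[i])
x,y,w,hh=st[i,:4]; print('tub',at(s,(x+w/2-.5,y+hh/2-.5),.071,o),'recess pred',proj(s,(.4595,.261,.026),o))
cv2.imwrite('pics/c6.png',cv2.resize(s['frame'][60:320,60:400,::-1],None,fx=2,fy=2))
E
```

```text
[0.45823052 0.18245609 0.23843747] [-3.13954828 -0.0088761   0.02601337]
[ 290  451  350   25 3541]
tub [ 0.16103266 -0.0034296   0.071     ] recess pred [251.19430349 212.90886078]
```

View pics/c6.png

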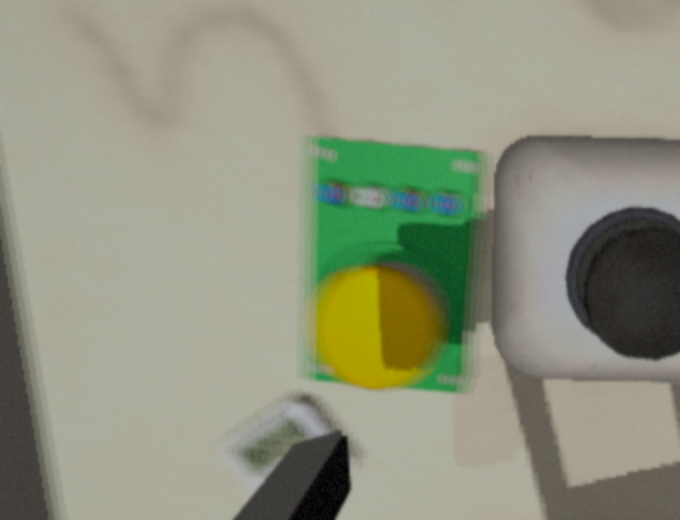

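Tub sits in the recess. Back to the red bottle at its release pose (0.4482,-0.2359,0.1163).

>>> step_arm:
  plan:
    - [[-5,-420,-20,0,100],[-10,-420,-20,0,100],[-10,-420,-20,0,100],[-10,-420,-20,0,100],[-10,-420,-20,0,100],[-10,-420,-20,0,100],[-10,-420,-20,0,100],[-10,-420,-20,0,100]]

```text
time: 23.42
tool_pos: [0.4484, -0.1532, 0.2183]
ee_rot: [3.141, -0.001, 0.019]
wrist_force: [1.3, 0.3, 0.5]
width: 0.0938
```

>>> step_arm:
  plan:
    - [[-5,-84,-10,0,100],[-5,-84,-10,0,100],[-5,-84,-10,0,100],[-5,-84,-10,0,100],[-5,-84,-10,0,100]]

```text
time: 23.83
tool_pos: [0.4439, -0.2349, 0.2078]
ee_rot: [-3.141, -0.0, 0.019]
wrist_force: [0.5, 0.5, -0.1]
width: 0.0942
```

>>> step_arm:
  plan:
    - [[4,-1,-25,0,100],[4,-1,-50,0,100],[4,-1,-75,0,100],[4,-1,-88,0,100],[4,-1,-91,0,100],[4,-1,-91,0,100],[4,-1,-91,0,60],[4,-1,-91,0,60]]

```text
time: 24.5
tool_pos: [0.4491, -0.2363, 0.1185]
ee_rot: [3.14, -0.003, 0.021]
wrist_force: [0.9, -0.2, 0.3]
width: 0.0836
```

>>> step_arm:
  plan:
    - [[0,0,0,0,60],[0,0,0,0,30],[0,0,0,0,0],[0,0,0,0,0],[0,0,0,0,0],[0,0,0,0,0],[0,0,0,0,0],[0,0,0,0,0]]

```text
time: 25.17
tool_pos: [0.4481, -0.2374, 0.1169]
ee_rot: [3.139, -0.001, 0.019]
wrist_force: [1.2, -3.6, 0.2]
width: 0.0478
```

>>> step_arm:
  plan:
    - [[0,0,0,0,0],[0,0,0,0,0],[0,0,0,0,0]]

```text
time: 25.42
tool_pos: [0.4481, -0.2372, 0.117]
ee_rot: [3.14, -0.001, 0.019]
wrist_force: [0.5, -4.7, 1.8]
width: 0.0481
```

>>> step_arm:
  plan:
    - [[0,0,5,0,0],[0,0,15,0,0],[0,0,40,0,0],[0,0,65,0,0],[0,0,90,0,0],[0,0,112,0,0],[0,0,120,0,0],[0,0,120,0,0]]

```text
time: 26.08
tool_pos: [0.4487, -0.236, 0.2386]
ee_rot: [3.141, -0.003, 0.021]
wrist_force: [0.6, 0.1, -4.6]
width: 0.0476
```

>>> step_arm:
  plan:
    - [[10,14,0,0,0],[26,36,0,0,0],[44,58,0,0,0],[62,80,0,0,0],[80,102,0,0,0],[98,125,0,0,0],[116,148,0,0,0],[134,171,0,0,0]]

```text
time: 26.75
tool_pos: [0.5812, -0.0634, 0.2332]
ee_rot: [-3.14, 0.006, 0.02]
wrist_force: [0.4, 0.3, -3.8]
width: 0.0478
```

>>> step_arm:
  plan:
    - [[18,23,0,0,0],[34,43,0,0,0],[44,56,0,0,0],[46,59,0,0,0],[46,59,0,0,0],[46,59,0,0,0]]

```text
time: 27.25
tool_pos: [0.6268, -0.0066, 0.2344]
ee_rot: [3.141, 0.004, 0.02]
wrist_force: [-0.5, 0.1, -4.3]
width: 0.0478
```

>>> step_arm:
  plan:
    - [[2,0,-25,0,0],[2,0,-50,0,0],[2,0,-70,0,0],[2,0,-80,0,0],[2,0,-80,0,0],[2,0,-80,0,0]]

```text
time: 27.75
tool_pos: [0.6293, -0.0071, 0.1564]
ee_rot: [3.142, 0.001, 0.019]
wrist_force: [-0.4, -0.1, -4.2]
width: 0.0473
```

```bash
python3 - <<'E'
from h import *
snap('top','t4'); snap('wrist','w6'); s,o=load('t4'); w,o=load('w6'); print(o['tool_pos'])
a=cv2.resize(s['frame'][150:350,290:490],(400,400),interpolation=cv2.INTER_CUBIC); b=w['frame'][40:440,120:520]
cv2.imwrite('pics/c7.png',np.hstack([a,b])[:,:,::-1])
E
```

```text
[ 0.63028096 -0.00703745  0.15796156]
```

View pics/c7.png

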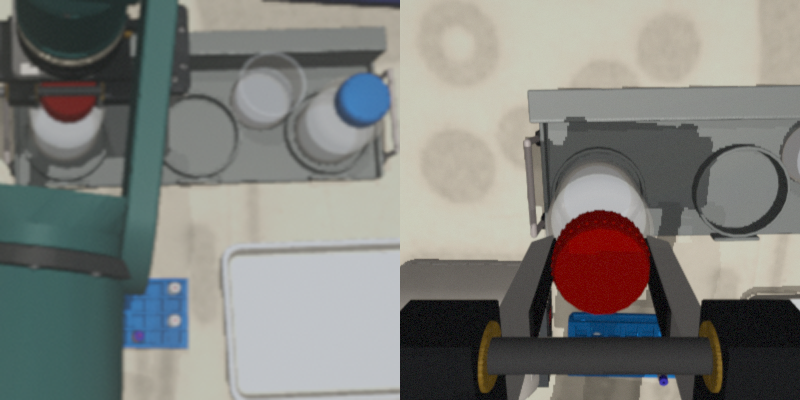

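The bottle is above its well, with the ring symmetric around it. Lowering gently.

>>> step_arm:
  plan:
    - [[0,0,-5,0,0],[0,0,-10,0,0],[0,0,-15,0,0],[0,0,-19,0,0],[0,0,-19,0,0]]

```text
time: 28.27
tool_pos: [0.629, -0.0062, 0.1358]
ee_rot: [-3.141, 0.003, 0.02]
wrist_force: [-0.3, 0.6, -5.1]
width: 0.0478
```

>>> step_arm:
  plan:
    - [[-1,0,-5,0,0],[-1,0,-9,0,0],[-1,0,-12,0,0],[-1,0,-14,0,0],[-1,0,-14,0,0],[-1,0,-14,0,0]]

```text
time: 28.77
tool_pos: [0.6288, -0.0064, 0.1234]
ee_rot: [3.142, 0.0, 0.02]
wrist_force: [0.3, 0.3, -4.8]
width: 0.0476
```

>>> step_arm:
  plan:
    - [[0,0,-1,0,0],[0,0,-2,0,0],[0,0,-2,0,0],[0,0,-2,0,0],[0,0,-2,0,0]]

```text
time: 29.18
tool_pos: [0.6292, -0.0064, 0.1223]
ee_rot: [3.141, -0.001, 0.02]
wrist_force: [-0.8, -0.3, -2.2]
width: 0.0479
```

Nearly seated. One more mm, then release and go up.

>>> step_arm:
  plan:
    - [[0,0,-1,0,0],[0,0,-1,0,0],[0,0,-1,0,60],[0,0,-1,0,100],[0,0,-1,0,100],[0,0,-1,0,100],[0,0,-1,0,100],[0,0,-1,0,100]]

```text
time: 29.85
tool_pos: [0.6289, -0.0064, 0.1202]
ee_rot: [3.141, 0.0, 0.02]
wrist_force: [0.3, 0.7, 0.2]
width: 0.0844
```

>>> step_arm:
  plan:
    - [[0,0,20,0,100],[0,0,60,0,100],[0,0,95,0,100],[-178,-369,95,0,100],[-178,-369,95,0,100],[-178,-369,95,0,100],[-178,-369,95,0,100],[-178,-369,95,0,100]]

```text
time: 30.52
tool_pos: [0.5374, -0.1954, 0.2157]
ee_rot: [3.141, -0.001, 0.02]
wrist_force: [-0.8, -0.3, -0.5]
width: 0.0942
```

>>> step_arm:
  plan:
    - [[-93,-191,0,0,100],[-93,-191,0,0,100],[-93,-191,0,0,100],[-93,-191,0,0,100],[-93,-191,0,0,100],[-93,-191,0,0,100],[-93,-191,0,0,100]]

```text
time: 31.1
tool_pos: [0.4438, -0.3873, 0.215]
ee_rot: [-3.141, 0.001, 0.015]
wrist_force: [0.8, 0.5, 0.8]
width: 0.0941
```

>>> step_arm:
  plan:
    - [[6,11,0,0,100],[6,11,-25,0,100],[6,11,-45,0,100],[6,11,-55,0,100],[6,11,-55,0,100]]

```text
time: 31.52
tool_pos: [0.4514, -0.3705, 0.1574]
ee_rot: [-3.137, 0.004, 0.023]
wrist_force: [0.3, -0.0, -0.0]
width: 0.0935
```

>>> step_arm:
  plan:
    - [[0,-3,-15,0,100],[0,-3,-30,0,100],[0,-3,-41,0,100],[0,-3,-41,0,100],[0,-3,-41,0,60],[0,-3,-41,0,60],[0,-3,-41,0,60],[0,-3,-41,0,60]]

```text
time: 32.18
tool_pos: [0.4519, -0.3774, 0.1208]
ee_rot: [3.14, -0.002, 0.02]
wrist_force: [-0.3, -0.1, -0.7]
width: 0.0712
```

>>> step_arm:
  plan:
    - [[0,0,0,0,30],[0,0,0,0,0],[0,0,0,0,0],[0,0,0,0,0],[0,0,0,0,0],[0,0,0,0,0],[0,0,0,0,0],[0,0,0,0,0]]

```text
time: 32.85
tool_pos: [0.4516, -0.3766, 0.1199]
ee_rot: [-3.141, -0.0, 0.02]
wrist_force: [0.6, 2.3, 3.9]
width: 0.0464
```

>>> step_arm:
  plan:
    - [[0,0,0,0,0],[0,0,8,0,0],[0,0,20,0,0],[0,0,45,0,0],[0,0,70,0,0],[0,0,95,0,0],[0,0,115,0,0],[0,0,120,0,0]]

```text
time: 33.52
tool_pos: [0.4523, -0.3787, 0.2443]
ee_rot: [3.135, -0.005, 0.019]
wrist_force: [0.7, -0.1, -3.2]
width: 0.0459
```

>>> step_arm:
  plan:
    - [[6,20,0,0,0],[12,45,0,0,0],[20,70,0,0,0],[32,94,0,0,0],[50,116,0,0,0],[68,138,0,0,0],[86,158,0,0,0],[104,178,0,0,0]]

```text
time: 34.18
tool_pos: [0.5556, -0.198, 0.238]
ee_rot: [-3.141, 0.002, 0.019]
wrist_force: [0.7, 0.1, -3.5]
width: 0.0459
```

>>> step_arm:
  plan:
    - [[20,15,0,0,0],[42,30,0,0,0],[62,46,0,0,0],[74,56,0,0,0],[76,60,0,0,0],[76,60,0,0,0],[76,60,0,0,0]]

```text
time: 34.77
tool_pos: [0.6306, -0.1396, 0.2385]
ee_rot: [3.141, 0.002, 0.019]
wrist_force: [-0.1, -0.1, -3.6]
width: 0.0462
```

>>> step_arm:
  plan:
    - [[1,0,-25,0,0],[1,0,-50,0,0],[1,0,-70,0,0],[1,0,-78,0,0],[1,0,-78,0,0],[1,0,-78,0,0]]

```text
time: 35.27
tool_pos: [0.6319, -0.1398, 0.162]
ee_rot: [3.141, -0.0, 0.019]
wrist_force: [0.1, -1.2, -3.1]
width: 0.0457
```

```bash
python3 - <<'E'
from h import *
snap('top','t5'); snap('wrist','w7'); s,o=load('t5'); w,o=load('w7'); print(o['tool_pos'])
a=cv2.resize(s['frame'][150:350,290:490],(400,400),interpolation=cv2.INTER_CUBIC); b=w['frame'][40:440,120:520]
cv2.imwrite('pics/c8.png',np.hstack([a,b])[:,:,::-1])
E
```

```text
[ 0.63273679 -0.13986404  0.16333748]
```

View pics/c8.png

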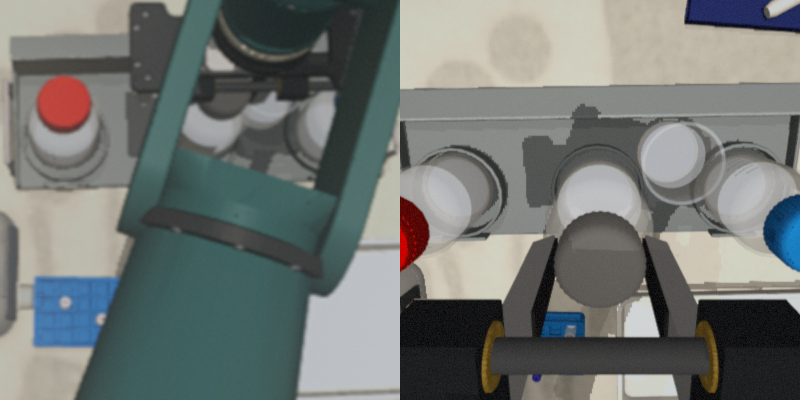

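Red stands in its well, and grey is centred above the middle well. Lowering (seated expected at z ≈ 0.125).

>>> step_arm:
  plan:
    - [[0,0,-5,0,0],[0,0,-10,0,0],[0,0,-15,0,0],[0,0,-20,0,0],[0,0,-20,0,0]]

```text
time: 35.78
tool_pos: [0.6315, -0.1386, 0.1395]
ee_rot: [-3.141, 0.003, 0.02]
wrist_force: [-0.6, 0.4, -5.6]
width: 0.0461
```

>>> step_arm:
  plan:
    - [[0,0,-5,0,0],[0,0,-9,0,0],[0,0,-13,0,0],[0,0,-15,0,0],[0,0,-15,0,0],[0,0,-15,0,0]]

```text
time: 36.28
tool_pos: [0.6324, -0.139, 0.1264]
ee_rot: [3.141, 0.0, 0.02]
wrist_force: [-0.8, 0.3, -3.4]
width: 0.0461
```

>>> step_arm:
  plan:
    - [[0,0,-1,0,0],[0,0,-2,0,0],[0,0,-2,0,0],[0,0,-2,0,0],[0,0,-2,0,0]]

```text
time: 36.7
tool_pos: [0.6327, -0.139, 0.1254]
ee_rot: [3.141, -0.001, 0.02]
wrist_force: [-0.3, 0.3, -0.6]
width: 0.046
```

Seated. Releasing, going up and moving clear so the cameras can see.

>>> step_arm:
  plan:
    - [[0,0,0,0,60],[0,0,0,0,100],[0,0,0,0,100],[0,0,0,0,100],[0,0,0,0,100],[0,0,20,0,100],[0,0,60,0,100],[0,0,100,0,100]]

```text
time: 37.37
tool_pos: [0.6311, -0.1386, 0.223]
ee_rot: [-3.14, 0.005, 0.02]
wrist_force: [0.9, -0.1, -0.7]
width: 0.093
```

>>> step_arm:
  plan:
    - [[-30,-20,40,0,100],[-360,-310,40,0,100],[-360,-310,40,0,100],[-360,-310,40,0,100],[-360,-310,40,0,100],[-360,-310,40,0,100],[-360,-310,40,0,100],[-360,-310,40,0,100]]

```text
time: 38.03
tool_pos: [0.388, -0.3474, 0.2617]
ee_rot: [3.141, -0.001, 0.02]
wrist_force: [0.9, -0.6, -0.8]
width: 0.0942
```

>>> step_arm:
  plan:
    - [[-160,-140,0,0,100],[-160,-140,0,0,100],[-160,-140,0,0,100],[-160,-140,0,0,100],[-160,-140,0,0,100],[-160,-140,0,0,100],[-160,-140,0,0,100],[-160,-140,0,0,100]]

```text
time: 38.7
tool_pos: [0.2298, -0.4862, 0.2613]
ee_rot: [-3.141, -0.001, 0.019]
wrist_force: [0.1, -0.1, 0.3]
width: 0.094
```

```bash
python3 - <<'E'
from h import *
snap('top','t6'); snap('scene','s6'); s,o=load('t6'); w,o=load('s6'); print(o['tool_pos'],o['time'])
a=cv2.resize(s['frame'][150:350,150:500],(800,457),interpolation=cv2.INTER_CUBIC); 
cv2.imwrite('pics/c9.png',a[:,:,::-1])
b=cv2.resize(w['frame'][80:440,200:440],(400,600),interpolation=cv2.INTER_CUBIC); cv2.imwrite('pics/c10.png',b[:,:,::-1])
h=cv2.cvtColor(s['frame'],cv2.COLOR_RGB2HSV)
for nm,lo,hi,z in [('red',(0,150,60),(8,255,255),.149),('yel',(22,140,80),(35,255,255),.072),('blue',(100,120,60),(112,255,255),.149)]:
    k,l,st,c=cv2.connectedComponentsWithStats(cv2.inRange(h,lo,hi))
    for i in range(1,k):
        if st[i,4]>150: print(nm,c[i].round(1),at(s,c[i],z).round(4))
E
```

```text
[ 0.23048362 -0.4857951   0.26148366] 38.75
red [187.5  80.3] [0.8557 0.2429 0.149 ]
red [321.5 200.7] [ 0.6299 -0.0035  0.149 ]
yel [445.5 104.6] [ 0.8488 -0.2484  0.072 ]
yel [176.7 302.3] [0.4565 0.2607 0.072 ]
blue [382.3 123.3] [ 0.7749 -0.1124  0.149 ]
blue [471.8 198.7] [ 0.6354 -0.2674  0.149 ]
blue [343.8 305.8] [ 0.4471 -0.0419  0.149 ]
```

View pics/c9.png

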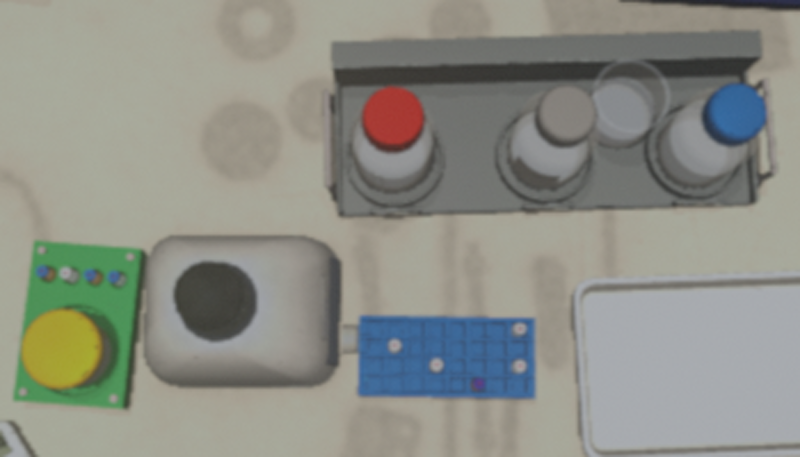

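View pics/c10.png

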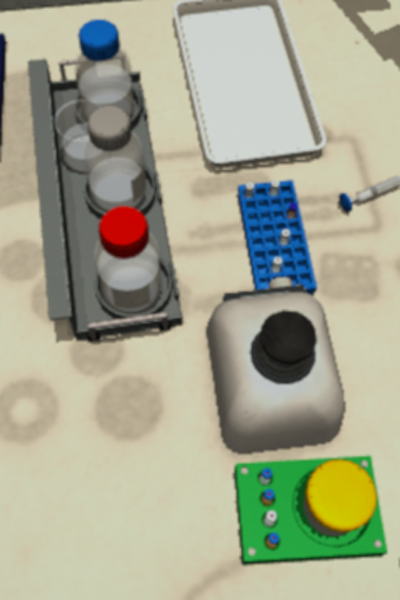

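Final views: red is back in the left well and grey in the middle one, both upright. Blue and the beaker are unmoved, the tray is empty, and the tub is flat in the recess. Arm is clear; handing in.

```bash
python3 -c "
from bench import robot
print(robot.close_job())"
```

```text
the job is handed in; nothing more can be done
None
```

The job is done and handed in at about 39 s of the 120 s allowed. I stood the grey and red bottles upright on the tray and set the tub in the block's recess. Then I returned red to the left well and grey to the middle well, the wells they came from.

**Final checks (top and scene views, arm clear):**
- **Bottles:** both are upright. Each came to rest at the height expected for the caddy floor. The red cap reads about 3–4 mm from where it started, within the well's 5 mm play.
- **Tub:** the lid centre is about 3 mm from the measured recess centre, inside the 7 mm clearance, and at the height expected for the recess floor.
- **Left alone:** the blue bottle's cap reads the same as at the start, and the beaker looks unmoved.
- **Forces:** the wrist readings at the end of each move stayed below about 7 N.

**Disagreements:**
- My first estimates from the top and scene cameras differed by 4–9 mm at the caps and recess. I settled the recess and cap positions with closer wrist-camera views.
- The grey cap's grip width read 46 mm on the second grasp and 48 mm on the first. I gripped about 4 mm higher the second time.

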